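# Lock the crumb box with its T-key

### The arm

A 7-joint arm with a two-finger parallel gripper is mounted at the origin on a cart in front of the work surface, level with it; the furniture and walls round the work are solid. World frame = base frame: x ahead of the robot, y to its left, z up, the work surface at z = 0. Lengths are in m, angles in rad, forces in N, time in s.
With the tool pointing down it reaches from about 0.425 to 0.875 m from the base axis. Payload 9.9 kg.
Tool frame: the origin (TCP) lies on the centre line of the jaws, within the pads' length; the fingertips stand 19 mm ahead of it and the grasp point (between the pads) is the TCP (bot.tip_extent is the distance from the TCP to the fingertips, in m); z points along the fingers, y is the line along which they close (so a half turn about z gives the same grasp; the last joint's range is limited). The gripper opens to 85 mm and grips with 20 to 120 N. Pads are 22 mm wide; open, the fingers measure 114 mm over their backs; the gripper's body (76 mm by 85 mm) begins 54 mm behind the grasp point. The pads swing forward as they close: fully open they stand 13 mm farther back than shut.
Start: joints at [-1.344, 0.576, 0.025, 1.437, -0.015, 1.129, -0.057], TCP at [0.206, 0.643, 0.25] pointing down, gripper open.
Joint ranges: [-2.76, 2.76], [-0.34, 2.15], [-1.52, 1.57], [0.19, 2.46], [-1.09, 4.23], [0.17, 1.99], [-2.82, 2.82]. Speed limits (rad/s): [2.22, 2.22, 3.01, 3.01, 3.14, 3.14, 3.14].

### API

Orientations are given as a unit quaternion [x, y, z, w].
In Python, from bench import bot gives the robot as it stands.
- The arm moves only by the tool drive_tool, never from a script. Its argument "targets" is a list of rows, each a list of 5 numbers: the shift along the tool's x, y, z normalised to -1 to 1, where 1 is 30 mm, then the turn about the tool's z normalised to -1 to 1, where 1 is 45 degrees, then the opening, from -1 (shut) to 1 (fully open), so that 0 is half open. In form: [[x, y, z, spin, gripper], ...]. A call has exactly 5 rows; each row shifts and turns the commanded pose from where the row before left it, along the tool's axes as they then stand; what a row does not reach is not made up. A row lasts 1/10 s, in which the tool goes at most 50 mm and 8.59 degrees, less where a joint would pass 70% of its speed; a pose out of reach is approached as far as the arm can. A call with a number of a shift or a turn outside -1 to 1 is refused whole. A call with a gripper value outside its range is refused whole. The fingers move at their own pace and stop on an object; the grip force is fixed at half the most. Time passes only in rows, so rows that do not move let the fingers close, or fill a call up. It gives the time, the measured TCP pose, the force, the opening and the grip force at its end, in the units of the state.
- bot.read_state(): the state, without advancing time (a new reading comes with each control period).
- bot.grab_frame(name): name is "side" or "top" or "wrist"; returns the picture (420x560x3 uint8, blue, green, red); there is no depth.
- bot.get_calibration(name): a dict with "vfov" (degrees; the focal length in pixels is half the picture's height over the tangent of half this angle, whatever the lens; pixels are square), "cx", "cy" (the principal point, pixels), "R" (3x3) and "t" (3): a world point X has camera coordinates R X + t. Camera axes: x right, y down, z forward; pixel columns grow to the right and rows downward; lengths in m; the calibration is good to about 2 mm. A picture is of the moment at which its call begins: read the wrist's pose just before it. get_calibration takes no time and is no camera call; for the wrist camera it gives the pose at the moment of the call.
- bot.finish_job(): hands the job in; it is judged then, once.
The state is a dict: "time": time; "joint_positions": joint angles; "joint_velocities": joint speeds; "effort": joint torques, N m; "ee_pos": TCP position; "orientation": TCP orientation; "force": force on the tool from outside, world axes, zero at the start; "moment": the same for the moment, N m; "opening": finger opening in m; "grip_force": force on a finger pad.
Only numpy, scipy, OpenCV 4.12 (cv2) and the standard library are available. Lean on these libraries where they do the work, as an engineer would, in place of code of your own. Each camera call takes 0.05 s, during which the arm holds its last target. There are 200 camera calls.

### The job

Lock the lid of the steel crumb box for carrying: lift the round dust cap off the lid's slot and set it flat, knob up, in the shallow round dish that is its rest. Then take the T-key from its stand, put its T-head lengthwise down through the slot and turn it a quarter turn, either way, so that the head locks crosswise under the lid, and leave it upright in the middle of the slot with its collar down on the lid. Drop nothing and leave the salt dredger, the steel pot and the sauce tub where they stand.

Things in the scene. Friction and masses are not known exactly. Their poses are not given: they have to be found in the camera images.
- crumb_box: Fixed hollow steel box with a flat lid, 176 (x) x 136 (y) mm, lid top at z = 75 mm; origin at the centre of its underside, on the worktop. A dark boss, 64 (x) x 36 (y) x 10 mm, stands mid-lid, pierced by the slot. Under the 10 mm lid there is room for the head to turn freely either way (61 mm deep, 61 mm to each side). Bails on the +y and -y walls reach 82 mm out, 46 mm high.
- slot (a point): Centre of the slot's mouth, on top of the boss, 85 mm above the box's origin; axes as the box. The slot is 52 mm long (along x), 22 mm wide (along y), cut straight through boss and lid, 20 mm deep in all.
- key_stand: Fixed stand: base 110 (x) x 90 (y) x 8 mm, two upright cheeks along x, 90 mm long, 10 mm thick, tops at z = 60 mm, 24 mm clear gap between; tabs at the cheeks' ends rise to 66 mm. Origin at the centre of its underside. The key hangs upright, collar on the cheeks, head in the gap (head and handle along the gap), and lifts straight out.
- t_key: Loose T-key, 106 mm tall, about 0.22 kg. Origin on its axis at the collar's underside, z up. Black flat handle 64 (x) x 16 (y) mm, z = 27 to 61 mm: grasp across the 16 mm. Neck 16 mm thick; collar 44 mm diameter, z = 0 to 7, comes to rest on the boss; shaft 13 mm diameter below it.
- key_head (a point): Centre of the key's T-head, 38.5 mm below the key's origin. Head 44 (x) x 15 (y) x 13 mm, parallel to the handle (both along the key's x). With the collar on the boss the head's top is 12 mm below the lid's underside.
- dust_cap: Loose round cap, 84 mm diameter, about 0.15 kg, an upside-down dish over the boss, its rim on the lid. Origin at the centre of its lower rim, z up. 17 mm high without knob, hollow 12 mm deep; black round knob on top, 28 mm diameter, z = 20 to 48 mm, to grasp from above. Lift 15 mm or more to clear the boss.
- cap_rest: Fixed shallow round steel dish, 112 mm outside and 104 mm inside diameter at the rim (about 100 at the floor), rim 16 mm high, floor at z = 6 mm. Origin at the centre of its underside. The cap's rim stands on its floor.
- salt_dredger: Bystander: aluminium shaker, 68 mm diameter, 115 mm tall; origin at the centre of its underside. Leave alone.
- steel_pot: Bystander: open steel ramekin, 67 mm diameter, 52 mm tall; origin at the centre of its underside. Leave alone.
- sauce_tub: Bystander: lidded dip tub, 66 x 73 mm, 37 mm tall; origin at the centre of its underside. Leave alone.
There are look-alikes about, which are no part of the job. Leave any green or pink look-alike of the dust_cap alone.

How it is judged:
On the way, in this order (a step that is already met when the one before it is completed fails the run):
1. the dust cap stands flat in its rest, released (horizontal distance between dust_cap and cap_rest below 0.0135 m and z of dust_cap in the frame of cap_rest below 0.01 m and angle between dust_cap's own z axis and vertical below 0.08 rad and contact force between the fingers and dust_cap below 0.05 N), for 0.2 s.
2. the T-head is through the slot lengthwise, below the lid (z of key_head in the frame of slot below -0.027 m and horizontal distance between t_key and slot below 0.012 m and angle between t_key's own z axis and vertical below 0.1 rad and angle between the x axis of t_key and the x axis of crumb_box, either way round below 0.5 rad), for 0.05 s.
3. the key is turned a quarter turn, its head crosswise under the lid (z of key_head in the frame of slot below -0.027 m and horizontal distance between t_key and slot below 0.012 m and angle between t_key's own z axis and vertical below 0.1 rad and angle between the x axis of t_key and the y axis of crumb_box, either way round below 0.26 rad), for 0.2 s.
At the end, for the whole second after the job is handed in: The T-key stands at rest, upright (within about 6 degrees), collar down on the boss (within 3 mm), within 12 mm of the slot's centre, its head below the lid and crosswise to the slot within 15 degrees; the dust cap lies flat, knob up, on the floor of its rest, inside the rim (all of step 3 and horizontal distance between dust_cap and cap_rest below 0.0135 m and z of dust_cap in the frame of cap_rest below 0.01 m and angle between dust_cap's own z axis and vertical below 0.08 rad and z of t_key in the frame of slot between -0.003 and 0.003 m and linear speed of each of t_key, dust_cap below 0.02 m/s); the robot touches nothing.
It fails at once if the salt dredger is pushed more than 3 cm or knocked over (distance of salt_dredger from where it was at the start of the episode above 0.03 m or angle between salt_dredger's own z axis and vertical above 0.5 rad).
It fails at once if the steel pot is pushed more than 3 cm or knocked over (distance of steel_pot from where it was at the start of the episode above 0.03 m or angle between steel_pot's own z axis and vertical above 0.5 rad).
It fails at once if the sauce tub is pushed more than 3 cm or knocked over (distance of sauce_tub from where it was at the start of the episode above 0.03 m or angle between sauce_tub's own z axis and vertical above 0.5 rad).
It fails at once if the dust cap falls freely (dropped from more than about 3 cm) (linear speed of dust_cap above 0.8 m/s and contact force between the fingers and dust_cap below 0.05 N).
It fails at once if the T-key falls freely (dropped from more than about 3 cm) (linear speed of t_key above 0.8 m/s and contact force between the fingers and t_key below 0.05 N).
It also fails if it takes over 72 s, if anything falls off the work surface, if the arm or the gripper's body presses on something with over 40 N, if the wrist force passes 120 N, or if a joint passes its speed limit or range.

## Working session

There is one attempt and no reset: what is moved stays moved. The work goes in short steps, Python scripts to look and compute and a tool call to move; the robot and the scene stay as the last step left them, time stands still between calls to the robot, and variables do not carry over. Pictures are saved under pics/ and viewed, at most 10 in all, crops included, and the job is handed in when it is done.

Besides the shell and the picture viewer there is one more tool, called after "Request:" as name([rows], argument=value, ...), one row to a line, values as JSON. drive_tool: Moves the arm, as the interface text tells. Scaled input: -1 to 1 covers 30 mm each way for a shift and 45 degrees each way for a turn. Its arguments: {"type":"object","properties":{"targets":{"type":"array"}},"required":["targets"]}

```bash
ls; mkdir -p pics
cat > h.py <<'E'
import numpy as np, cv2
from bench import bot
from scipy.spatial.transform import Rotation as R
def cam(n):
    c=bot.get_calibration(n); c['f']=210/np.tan(np.radians(c['vfov'])/2); c['R']=np.array(c['R']); c['t']=np.array(c['t']); return c
def ray(c,u,v,z):
    d=c['R'].T@np.array([(u-c['cx'])/c['f'],(v-c['cy'])/c['f'],1]); o=-c['R'].T@c['t']
    return o+d*(z-o[2])/d[2]
def proj(c,X):
    p=c['R']@np.array(X)+c['t']; return p[:2]/p[2]*c['f']+[c['cx'],c['cy']]
E
python3 - <<'E'
from h import *
for n in('top','side'):
    im=bot.grab_frame(n); cv2.imwrite(f'pics/{n}0.png',im); c=cam(n); print(n,c)
s=bot.read_state(); print(s)
a=np.hstack([cv2.imread('pics/top0.png')]); cv2.imwrite('pics/top0b.png',cv2.resize(a,(800,600)))
E
```

```text
pics
top {'vfov': 44.77294420405559, 'cx': 280.97499099041755, 'cy': 209.80532418506237, 'R': array([[ 3.22082556e-01, -9.46711379e-01, -6.26100340e-04],
       [-8.58156139e-01, -2.91675595e-01, -4.22484779e-01],
       [ 3.99788529e-01,  1.36612269e-01, -9.06369803e-01]]), 't': array([-0.24216335,  0.4479747 ,  1.41177672]), 'f': np.float64(509.8398275626013)}
side {'vfov': 56.38597998063417, 'cx': 283.8914141690113, 'cy': 209.4968820716238, 'R': array([[-0.99720641,  0.07461778,  0.0034015 ],
       [ 0.0496148 ,  0.69572798, -0.7165898 ],
       [-0.05583686, -0.71441918, -0.69748655]]), 't': array([0.54589099, 0.11091356, 1.13663426]), 'f': np.float64(391.76342954457334)}
{'time': 0.1, 'joint_positions': array([-1.34381495,  0.57642904,  0.02481876,  1.43781501, -0.01499387,
        1.12897165, -0.05650191]), 'joint_velocities': array([-3.82074040e-04, -2.23800491e-05, -1.22950554e-03, -2.46369076e-03,
        2.82203764e-04,  1.54528483e-03,  5.88781717e-04]), 'effort': array([ 7.00211705e-03, -7.67314410e+01,  2.25846693e+00, -2.86605048e+01,
        1.59649900e-02,  8.68954870e-03, -1.28185744e-05]), 'ee_pos': array([0.20628272, 0.64232522, 0.24954415]), 'orientation': array([ 1.54737738e-01,  9.87955320e-01, -7.15000582e-04, -8.02823679e-05]), 'force': array([-0.28092646,  1.33124439,  0.02854228]), 'moment': array([0.03269296, 0.04792415, 0.05998498]), 'grip_force': 0.0, 'opening': 0.08560190231730742}
```

View pics/top0b.png

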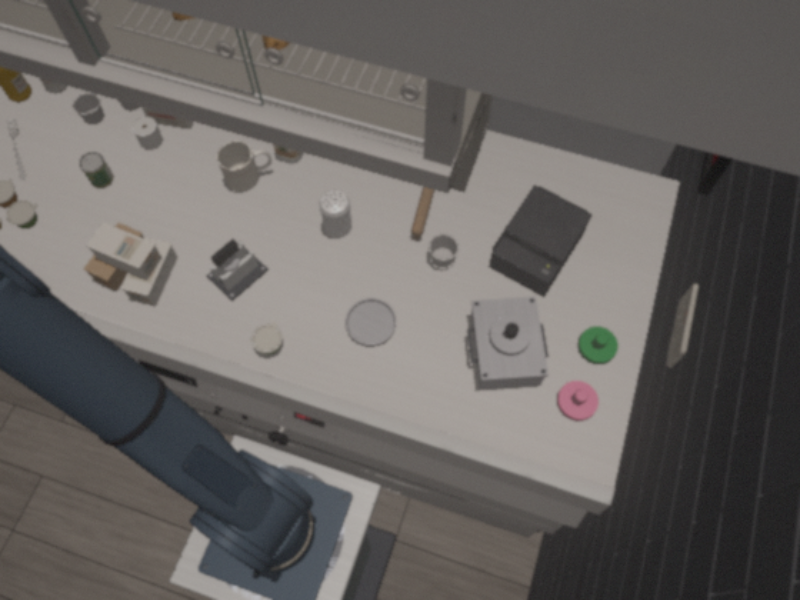

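View pics/side0.png

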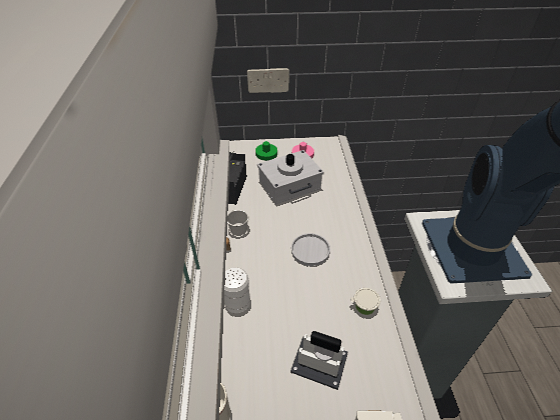

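Candidates for the cap (top view, 800x600): the steel one on the box at (511,335), the green at (598,344) and the pink at (578,400); by description it is the steel one on the box. The other things: rest dish (371,322), key stand with black handle (237,265), dredger (335,212), pot (442,250), tub (267,340). A close crop to check and to measure.

Run:
```python
from h import *
im=cv2.imread('pics/top0.png')
a=cv2.resize(im[195:285,315:405],(400,400),interpolation=cv2.INTER_CUBIC)
b=cv2.resize(im[155:221,133:199],(400,400),interpolation=cv2.INTER_CUBIC)
cv2.imwrite('pics/crop.png',cv2.convertScaleAbs(np.hstack([a,b]),alpha=1.5))
c=cam('top')
for n,u,v,z in [('cap',358,240,.09),('knob',358,231,.12),('rest',260,226,.016),('stand',166,188,.06),('dredger',234,142,.115),('pot',310,171,.052),('tub',187,237,.037)]:
    print(n,ray(c,u,v,z).round(3))
```

```text
cap [ 0.487 -0.327  0.09 ]
knob [ 0.5   -0.319  0.12 ]
rest [ 0.465 -0.029  0.016]
stand [0.475 0.284 0.06 ]
dredger [0.669 0.127 0.115]
pot [ 0.681 -0.121  0.052]
tub [0.352 0.164 0.037]
```

View pics/crop.png

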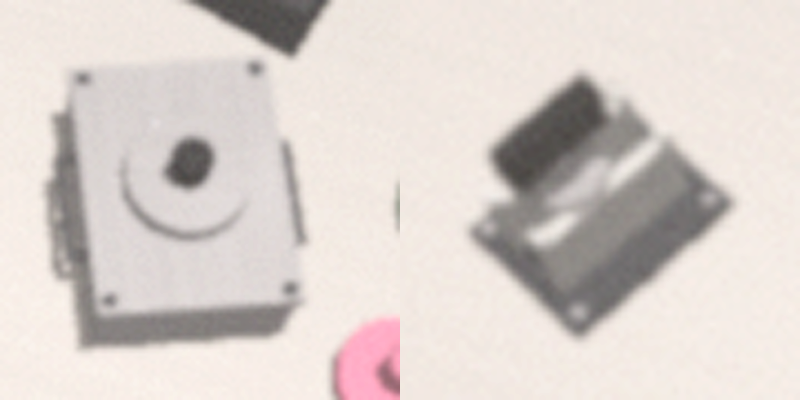

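The crop shows the steel cap with its black knob at (190,163) in the middle of the box lid (screws at (83,78),(256,68),(110,300),(291,288)). On the right is the stand with base corners (472,232),(580,337),(733,203), and the key's black handle, centre (549,131).

Run:
```python
from h import *
c=cam('top')
k=90/400; f=lambda u,v,z:ray(c,315+u*k-.4,195+v*k-.4,z)
A,B,C,D=[f(*p,.076) for p in[(83,78),(256,68),(110,300),(291,288)]]
print(A,B,C,D); m=(A+B+C+D)/4
print('box',m.round(4),'yaw',[np.degrees(np.arctan2(*(q[1::-1]))) for q in(A-C,B-D,A-B,C-D)])
print('knob',f(190,158,.123),f(190,163,.113), 'caprim',)
k=66/400; f=lambda u,v,z:ray(c,133+u*k-.4,155+v*k-.4,z)
L,Bt,Rt=[f(*p,.008) for p in[(72,232),(180,337),(333,203)]]
print('stand',(L+Rt)/2,[np.degrees(np.arctan2(*(q[1::-1]))) for q in(Rt-Bt,L-Bt)],np.linalg.norm(Rt-Bt),np.linalg.norm(L-Bt))
# handle top
h=[f(*p,.121) for p in[(92,156),(182,75)]]
print('handle',h,np.degrees(np.arctan2(*(h[1]-h[0])[1::-1])),f(149,131,.105))
# dish contour from top edges
im=cv2.imread('pics/top0.png'); g=cv2.cvtColor(im,6)
m=(g[195:260,225:300]<np.median(g[195:260,225:300])-8).astype(np.uint8)
cs=max(cv2.findContours(m,0,1)[0],key=cv2.contourArea);e=cv2.fitEllipse(cs);print('dish',e,cv2.boundingRect(cs),ray(c,e[0][0]+225,e[0][1]+195,.010))
x,y,w,hh=cv2.boundingRect(cs)
s=bot.read_state();print(R.from_quat(s['orientation']).as_matrix().round(3))
w=cam('wrist');M=R.from_quat(s['orientation']).as_matrix();o=-w['R'].T@w['t'];print('wristcam in tool',M.T@(o-s['ee_pos']),(w['R']@M).round(3),w['f'])
```

```text
[ 0.55556813 -0.23296155  0.076     ] [ 0.60048054 -0.3419055   0.076     ] [ 0.40925053 -0.29395508  0.076     ] [ 0.4549223  -0.40283396  0.076     ]
box [ 0.5051 -0.3179  0.076 ] yaw [np.float64(22.629162711381813), np.float64(22.713442976556006), np.float64(112.40402612526327), np.float64(112.75674260411155)]
knob [ 0.50110247 -0.31601385  0.123     ] [ 0.50219369 -0.31711539  0.113     ] caprim
stand [0.48825508 0.30096466 0.008     ] [np.float64(-24.358238350989456), np.float64(64.65795788482377)] 0.10777229540780703 0.08814947431525066
handle [array([0.45624027, 0.32110444, 0.121     ]), array([0.51266741, 0.29803782, 0.121     ])] -22.234053090739202 [0.48506176 0.3073315  0.105     ]
dish ((34.06898880004883, 30.626140594482422), (34.78441619873047, 36.26507568359375), 71.28369903564453) (16, 13, 37, 36) [ 0.46807475 -0.02455351  0.01      ]
[[-0.952  0.306 -0.   ]
 [ 0.306  0.952 -0.001]
 [-0.    -0.001 -1.   ]]
wristcam in tool [ 0.07986084  0.00106141 -0.12365842] [[ 0.     1.     0.001]
 [-0.949  0.001 -0.315]
 [-0.315 -0.     0.949]] 291.45422980029423
```

Request:
drive_tool([
  [-0.9,-0.55,0,0,1],
  [-0.9,-0.55,0,0,1],
  [-0.9,-0.55,0,0,1],
  [-0.9,-0.55,0,0,1],
  [-0.9,-0.55,0,0,1],
])

```text
time: 0.6
ee_pos: [0.3103, 0.5216, 0.2499]
orientation: [0.155, 0.988, -0.0, -0.0]
force: [0.7, 0.5, 0.6]
opening: 0.0856
grip_force: 0.0
```

Request:
drive_tool([
  [-0.9,-0.55,0,0,1],
  [-0.9,-0.55,0,0,1],
  [-0.9,-0.55,0,0,1],
  [-0.9,-0.55,0,0,1],
  [-0.9,-0.55,0,0,1],
])

```text
time: 1.1
ee_pos: [0.4136, 0.4018, 0.25]
orientation: [0.155, 0.988, -0.0, -0.0]
force: [0.4, -0.2, 0.2]
opening: 0.0856
grip_force: 0.0
```

Request:
drive_tool([
  [-0.9,-0.55,0,0,1],
  [-0.9,-0.55,0,0,1],
  [-0.9,-0.55,0,0,1],
  [-0.9,-0.55,0,0,1],
  [-0.9,-0.55,0,0,1],
])

```text
time: 1.6
ee_pos: [0.5169, 0.282, 0.25]
orientation: [0.155, 0.988, -0.0, -0.0]
force: [-0.5, -0.1, 0.8]
opening: 0.0853
grip_force: 0.0
```

```bash
cat >> h.py <<'E'
def wrist(n):
    c=cam('wrist'); im=bot.grab_frame('wrist'); cv2.imwrite(f'pics/{n}.png',im); np.save(f'pics/{n}.npy',c,allow_pickle=True); return c,im
def load(n): return np.load(f'pics/{n}.npy',allow_pickle=True).item(), cv2.imread(f'pics/{n}.png')
E
python3 -c "
from h import *
wrist('w_stand')"
```

Request:
drive_tool([
  [-0.25,-0.97,0,0,1],
  [-0.25,-0.97,0,0,1],
  [-0.25,-0.97,0,0,1],
  [-0.25,-0.97,0,0,1],
  [-0.25,-0.97,0,0,1],
])

```text
time: 2.15
ee_pos: [0.5071, 0.1321, 0.2501]
orientation: [0.155, 0.988, -0.0, -0.0]
force: [0.7, -0.3, -0.2]
opening: 0.0852
grip_force: 0.0
```

Request:
drive_tool([
  [-0.25,-0.97,0,0,1],
  [-0.25,-0.97,0,0,1],
  [-0.25,-0.97,0,0,1],
  [-0.25,-0.97,0,0,1],
  [-0.25,-0.97,0,0,1],
])

```text
time: 2.65
ee_pos: [0.4983, -0.0179, 0.2501]
orientation: [0.155, 0.988, -0.0, -0.0]
force: [1.3, -0.6, 0.6]
opening: 0.0853
grip_force: 0.0
```

```bash
python3 -c "
from h import *
wrist('w_dish')
a=load('w_stand')[1];b=load('w_dish')[1]
cv2.imwrite('pics/v1.png',np.hstack([cv2.resize(q,(400,300)) for q in(a,b)]))"
```

```text
(no output)
```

View pics/v1.png

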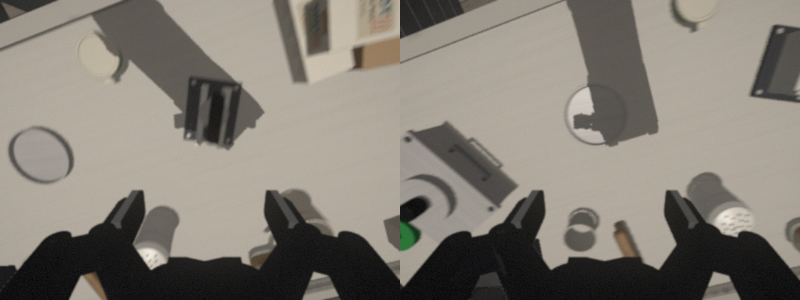

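The left half shows the stand with the key at (213,112) and the dish at (41,155). The right half shows the dish at (596,114), half in shadow, and the box at left.

Run:
```python
from h import *
for n,u,v in(('w_dish',196*1.4,114.5*1.4),('w_stand',41*1.4,155*1.4)):
    c,im=load(n); print(n,ray(c,u,v,.016).round(4))
    g=cv2.medianBlur(cv2.cvtColor(im,6),3)
    h=cv2.HoughCircles(g,cv2.HOUGH_GRADIENT,1.5,200,param1=60,param2=25,minRadius=35,maxRadius=50)
    if h is not None:
        for q in h[0]: print(q,ray(c,q[0],q[1],.013).round(4))
c,im=load('w_stand')
a=cv2.resize(im[95:215,240:355],(575,600),interpolation=cv2.INTER_CUBIC); cv2.imwrite('pics/v2.png',cv2.convertScaleAbs(a,alpha=1.8))
```

```text
w_dish [ 0.4699 -0.0229  0.016 ]
[273.75 159.75  39.05] [ 0.4694 -0.0237  0.013 ]
[ 33.75 287.25  43.85] [ 0.537  -0.4086  0.013 ]
[450.75 272.25  49.1 ] [0.6942 0.1628 0.013 ]
w_stand [ 0.4719 -0.0161  0.016 ]
[ 51.75 216.75  35.9 ] [ 0.4696 -0.0257  0.013 ]
[300.75 162.75  44.15] [0.5016 0.3067 0.013 ]
[198.75 378.75  44.  ] [0.7849 0.0488 0.013 ]
```

View pics/v2.png

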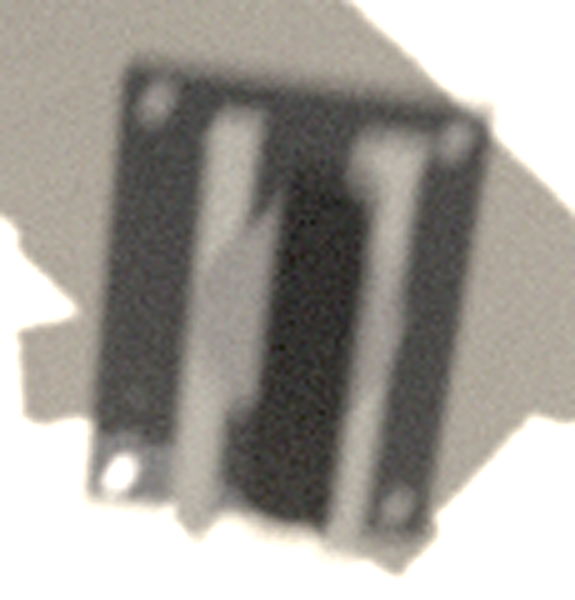

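The crop shows the stand's bolts at (155,102), (457,143), (400,505) and (122,472). The black handle's top centre is at about (305,355), with the collar below it. Next, to the box.

Request:
drive_tool([
  [-0.32,-0.94,0,0,1],
  [-0.32,-0.94,0,0,1],
  [-0.32,-0.94,0,0,1],
  [-0.32,-0.94,0,0,1],
  [-0.32,-0.94,0,0,1],
])

```text
time: 3.2
ee_pos: [0.5011, -0.1666, 0.2501]
orientation: [0.155, 0.988, 0.0, -0.0]
force: [-0.2, 0.1, 0.4]
opening: 0.0854
grip_force: 0.0
```

Request:
drive_tool([
  [-0.32,-0.94,0,0,1],
  [-0.32,-0.94,0,0,1],
  [-0.32,-0.94,0,0,1],
  [-0.32,-0.94,0,0,1],
  [-0.32,-0.94,0,0,1],
])

```text
time: 3.7
ee_pos: [0.5039, -0.3155, 0.25]
orientation: [0.155, 0.988, 0.0, -0.0]
force: [0.7, 1.1, 0.0]
opening: 0.0852
grip_force: 0.0
```

Run:
```python
from h import *
c,im=wrist('w_box')
cv2.imwrite('pics/v3.png',cv2.convertScaleAbs(im,alpha=1.3))
c,_=load('w_stand')
B=[ray(c,240+u/5-.4,95+v/5-.4,.009) for u,v in((155,102),(457,143),(400,505),(122,472))]
print('stand',np.mean(B,0),[np.degrees(np.arctan2(*(q[1::-1]))) for q in(B[3]-B[0],B[2]-B[1],B[1]-B[0],B[2]-B[3])])
print(ray(c,300.6,165.6,.121))
c,im=load('w_stand'); g=cv2.cvtColor(im,6)
```

```text
stand [0.49387381 0.30338015 0.009     ] [np.float64(-24.085934023603734), np.float64(-24.375452025175946), np.float64(64.85902473405913), np.float64(65.26120852647995)]
[0.48583088 0.30610428 0.121     ]
```

View pics/v3.png

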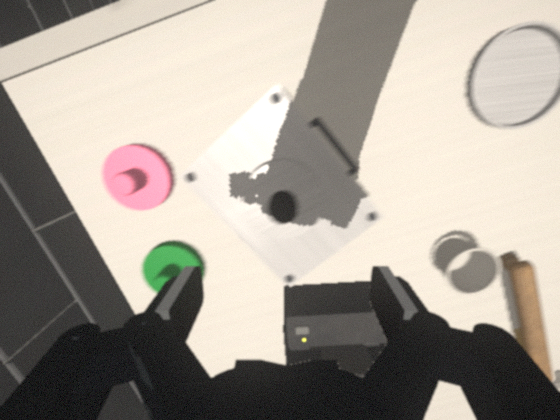

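The wrist view shows the knob at (283,206) and the lid screws at (277,98), (190,177), (372,216) and (290,278).

Run:
```python
from h import *
c,im=load('w_box')
g=cv2.cvtColor(im,6)
B=[]
for u,v in((277,98),(190,177),(290,278),(372,216)):
    p=g[v-6:v+7,u-6:u+7].astype(float); w=np.clip(np.median(p)*.75-p,0,None); yy,xx=np.mgrid[-6:7,-6:7]
    q=(u+(w*xx).sum()/w.sum(),v+(w*yy).sum()/w.sum()); B.append(ray(c,*q,.077)); print(np.round(q,1),end=' ')
print('box',np.mean(B,0).round(4),[round(np.degrees(np.arctan2(*(q[1::-1]))),1) for q in(B[2]-B[1],B[3]-B[0],B[1]-B[0],B[2]-B[3])])
m=((g<38)*255).astype(np.uint8)[180:235,255:315]
for k in cv2.findContours(m,0,1)[0]:
    if cv2.contourArea(k)>100:
        (x,y),r=cv2.minEnclosingCircle(k); print('knob',x+255,y+180,r,cv2.boundingRect(k),ray(c,x+255,y+180,.123).round(4),ray(c,x+255,y+180,.11).round(4))
```

```text
[275.6  97.7] [190.  176.8] [289.  278.1] [371.6 216.1] box [ 0.5066 -0.3189  0.077 ] [np.float64(22.9), np.float64(22.8), np.float64(-67.3), np.float64(-67.1)]
knob 283.79310417175293 205.08620643615723 13.002032279968262 (19, 13, 20, 25) [ 0.502 -0.316  0.123] [ 0.5058 -0.3174  0.11  ]
```

Request:
drive_tool([
  [-0.01,-0.01,0.95,0,0.5],
  [-0.01,-0.01,0.95,0,0.5],
  [-0.01,-0.01,0.95,0,0.5],
  [-0.01,-0.01,0.95,0,0.5],
  [0,0,0.6,0,0.5],
])

```text
time: 4.25
ee_pos: [0.504, -0.3152, 0.116]
orientation: [0.155, 0.988, 0.0, -0.001]
force: [-0.0, -0.7, 0.9]
opening: 0.0641
grip_force: 0.0
```

Request:
drive_tool([
  [0,0,0,0,-1],
  [0,0,0,0,-1],
  [0,0,0,0,-1],
  [0,0,0,0,-1],
  [0,0,0,0,-1],
])

```text
time: 4.75
ee_pos: [0.5053, -0.3164, 0.1195]
orientation: [0.155, 0.988, -0.0, 0.001]
force: [-1.1, 0.4, 5.5]
opening: 0.0256
grip_force: 59.6
```

Request:
drive_tool([
  [0,0,0,0,-1],
  [0,0,0,0,-1],
  [0,0,-0.2,0,-1],
  [0,0,-0.4,0,-1],
  [0,0,-0.5,0,-1],
])

```text
time: 5.25
ee_pos: [0.5044, -0.3161, 0.152]
orientation: [0.155, 0.988, 0.0, -0.0]
force: [-0.2, 1.2, -1.1]
opening: 0.0257
grip_force: 59.1
```

Request:
drive_tool([
  [0.2,0.4,-0.5,0,-1],
  [0.41,0.89,-0.3,0,-1],
  [0.41,0.89,-0.2,0,-1],
  [0.41,0.89,0,0,-1],
  [0.41,0.89,0,0,-1],
])

```text
time: 5.75
ee_pos: [0.4881, -0.1842, 0.1825]
orientation: [0.155, 0.988, 0.0, 0.001]
force: [0.1, 0.1, -2.0]
opening: 0.0255
grip_force: 59.1
```

Request:
drive_tool([
  [0.41,0.89,0,0,-1],
  [0.41,0.89,0,0,-1],
  [0.41,0.89,0,0,-1],
  [0.41,0.89,0,0,-1],
  [0.41,0.89,0,0,-1],
])

```text
time: 6.25
ee_pos: [0.47, -0.0383, 0.1822]
orientation: [0.155, 0.988, 0.0, 0.0]
force: [0.0, 0.6, -1.4]
opening: 0.0259
grip_force: 59.1
```

Request:
drive_tool([
  [0.2,0.45,0,0,-1],
  [0,0,0,0,-1],
  [0,0,0.9,0,-1],
  [0,0,0.9,0,-1],
  [0,0,0,0,-1],
])

```text
time: 6.75
ee_pos: [0.4674, -0.026, 0.1257]
orientation: [0.155, 0.988, -0.001, -0.002]
force: [0.4, 0.4, -1.4]
opening: 0.0258
grip_force: 59.4
```

Run:
```python
from h import *
c,im=wrist('w_place'); cv2.imwrite('pics/v4.png',cv2.convertScaleAbs(im,alpha=1.6))
s=bot.read_state(); p=s['ee_pos']; print(p,s['opening'],proj(c,[.4694,-.0245,.016]),proj(c,[p[0],p[1],p[2]-.04]))
c2=cam('top'); t=bot.grab_frame('top'); cv2.imwrite('pics/t_place.png',t); print(proj(c2,[p[0],p[1],p[2]-.025]))
```

```text
[ 0.46814358 -0.02615396  0.12700445] 0.025727161424527092 [287.62517056 215.05848589] [284.74452971 251.70536579]
[258.35270633 213.45805869]
```

View pics/v4.png

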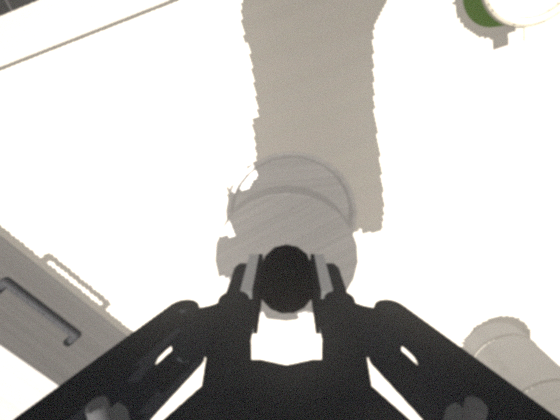

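The cap's disc in the gripper spans columns 217 to 357, centred at (287,253), within about 1.5 mm of the jaw axis. It stands over the dish (centre about (289,215)). Lowering.

Request:
drive_tool([
  [0,0,0.7,0,-1],
  [0,0,0.7,0,-1],
  [0,0,0.6,0,-1],
  [0,0,0.3,0,-1],
  [0,0,0,0,-1],
])

```text
time: 7.35
ee_pos: [0.4693, -0.0258, 0.0585]
orientation: [0.155, 0.988, -0.0, -0.0]
force: [-0.2, -0.3, -1.3]
opening: 0.0257
grip_force: 59.4
```

Request:
drive_tool([
  [0,0,0.1,0,-1],
  [0,0,0,0,-1],
  [0,0,0,0,-1],
  [0,0,0,0,-1],
  [0,0,0,0,-1],
])

```text
time: 7.85
ee_pos: [0.4693, -0.0256, 0.0556]
orientation: [0.155, 0.988, 0.0, 0.0]
force: [0.1, 0.1, -1.0]
opening: 0.0258
grip_force: 59.4
```

Request:
drive_tool([
  [0,0,0.07,0,-1],
  [0,0,0.05,0,-1],
  [0,0,0.03,0,-1],
  [0,0,0,0,-1],
  [0,0,0,0,-1],
])

```text
time: 8.35
ee_pos: [0.4691, -0.0256, 0.0507]
orientation: [0.155, 0.988, -0.0, -0.0]
force: [-0.2, 0.1, -1.7]
opening: 0.0258
grip_force: 59.4
```

Request:
drive_tool([
  [0,0,0.03,0,-1],
  [0,0,0,0,-1],
  [0,0,0,0,-1],
  [0,0,0,0,-1],
  [0,0,0,0,-1],
])

```text
time: 8.85
ee_pos: [0.4692, -0.0256, 0.0504]
orientation: [0.155, 0.988, 0.0, 0.0]
force: [-2.3, 0.2, 8.4]
opening: 0.0261
grip_force: 60.5
```

Request:
drive_tool([
  [0,0,0,0,0.1],
  [0,0,0,0,0.1],
  [0,0,0,0,0.1],
  [0,0,0,0,0.1],
  [0,0,0,0,0.1],
])

```text
time: 9.35
ee_pos: [0.4692, -0.0256, 0.0498]
orientation: [0.155, 0.988, -0.0, -0.0]
force: [-0.0, 0.3, 0.9]
opening: 0.0473
grip_force: 0.0
```

Request:
drive_tool([
  [0,0,-0.4,0,0.2],
  [0,0,-0.9,0,0.2],
  [0,0,-0.9,0,0.2],
  [0,0,-0.9,0,0.2],
  [0,0,-0.9,0,0.2],
])

```text
time: 9.85
ee_pos: [0.4689, -0.0256, 0.171]
orientation: [0.155, 0.988, -0.0, -0.0]
force: [0.7, 0.3, 0.0]
opening: 0.0513
grip_force: 0.0
```

Run:
```python
from h import *
c,im=wrist('w_after'); s=bot.read_state(); print(s['ee_pos'],s['opening'])
c2=cam('top'); t=bot.grab_frame('top'); cv2.imwrite('pics/t_after.png',t)
a=cv2.resize(im[90:330,150:470],(400,300)); u,v=proj(c2,[.4694,-.0245,.02]).astype(int); b=cv2.resize(t[v-30:v+30,u-40:u+40],(400,300))
cv2.imwrite('pics/v5.png',cv2.convertScaleAbs(np.hstack([a,b]),alpha=1.4))
print(proj(c,[.4694,-.0245,.016]),proj(c,[.4694,-.0245,.023]),proj(c,[.4694,-.0245,.054]))
```

```text
[ 0.47060898 -0.02586988  0.17453572] 0.05124311650297467
[286.44421246 198.32123507] [286.44633324 200.31199969] [286.45706077 210.3818748 ]
```

View pics/v5.png

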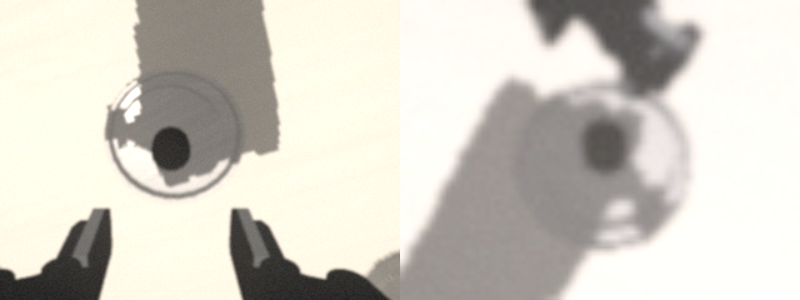

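The cap is concentric in the dish (knob at (170,148) in the left half) and released. On to the stand.

Request:
drive_tool([
  [0.23,0.89,-0.3,0,1],
  [0.23,0.89,-0.3,0,1],
  [0.23,0.89,-0.3,0,1],
  [0.23,0.89,-0.3,0,1],
  [0.23,0.89,-0.3,0,1],
])

```text
time: 10.45
ee_pos: [0.4767, 0.1131, 0.2146]
orientation: [0.155, 0.988, -0.0, -0.0]
force: [-0.3, -0.1, -0.1]
opening: 0.0853
grip_force: 0.0
```

Request:
drive_tool([
  [0.23,0.89,0,0,1],
  [0.23,0.89,0,0,1],
  [0.23,0.89,0,0,1],
  [0.23,0.89,0,0,1],
  [0.23,0.89,0,0,1],
])

```text
time: 10.95
ee_pos: [0.4848, 0.2508, 0.2141]
orientation: [0.155, 0.988, -0.0, -0.0]
force: [-0.2, -0.4, -0.1]
opening: 0.0857
grip_force: 0.0
```

Request:
drive_tool([
  [0.23,0.89,0,0,1],
  [0.23,0.89,0,0,1],
  [0,0,0,0.15,1],
  [0,0,0,0,1],
  [0,0,0,0,1],
])

```text
time: 11.45
ee_pos: [0.4881, 0.3041, 0.2142]
orientation: [0.211, 0.977, -0.001, -0.0]
force: [0.3, -0.3, 0.2]
opening: 0.0853
grip_force: 0.0
```

Run:
```python
from h import *
c,im=wrist('w_key'); s=bot.read_state(); print(s['ee_pos'],s['orientation'],s['opening'])
u,v=proj(c,[.489,.304,.09]).astype(int); print(u,v)
x0,y0=u-80,v-70; print(x0,y0)
cv2.imwrite('pics/v6.png',cv2.convertScaleAbs(cv2.resize(im[y0:y0+120,x0:x0+160],(800,600),interpolation=cv2.INTER_CUBIC),alpha=1.7))
```

```text
[0.48825223 0.30391648 0.2144745 ] [ 2.11732775e-01  9.77327467e-01 -4.88912816e-04 -1.27675552e-04] 0.08519504396793387
285 208
205 138
```

View pics/v6.png

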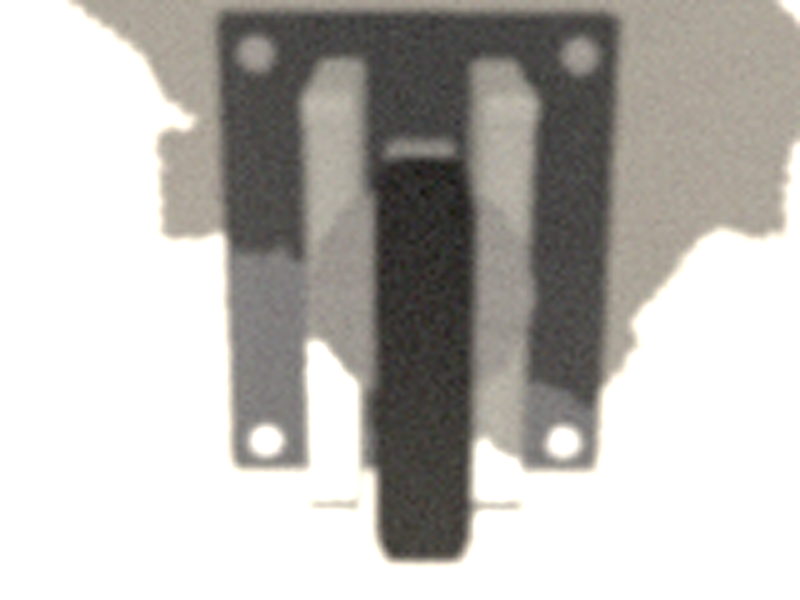

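The view shows the handle aligned with the jaws, columns 377 to 470, near bottom edge at row 158 and far top edge at row 558. The collar spans columns 310 to 535 and the bolts are at (257,53), (579,55), (563,441), (267,441).

Run:
```python
from h import *
c,im=load('w_key'); s=bot.read_state(); M=R.from_quat(s['orientation']).as_matrix()
f=lambda u,v,z: M.T@(ray(c,205+u/5-.4,138+v/5-.4,z)-s['ee_pos'])
for n,q in(('far',(423,558,.121)),('near',(423,158,.087)),('stand',(416.5,0,.0))):
    if n!='stand': print(n,f(*q).round(4))
B=[f(*q,.009) for q in((257,53),(579,55),(563,441),(267,441))]; print('stand',np.mean(B,0).round(4)); d=(B[0]+B[1]-B[2]-B[3]); print(np.degrees(np.arctan2(d[1],d[0])))
print('collar',f(422,290,.067).round(4))
m=(M.T@np.r_[0,0,0]); print(M.round(3))
```

```text
far [-0.0255  0.0037  0.0935]
near [0.0344 0.0038 0.1275]
stand [-0.0028  0.0031  0.2055]
0.2654047293486292
collar [0.0051 0.0039 0.1475]
[[-0.91   0.414 -0.   ]
 [ 0.414  0.91  -0.001]
 [ 0.    -0.001 -1.   ]]
```

Request:
drive_tool([
  [0.15,0.12,0,0,0.3],
  [0,0,0.9,0,0.1],
  [0,0,0.9,0,0.1],
  [0,0,0.9,0,0.1],
  [0,0,0.75,0,0.1],
])

```text
time: 12.0
ee_pos: [0.4854, 0.3098, 0.1103]
orientation: [0.212, 0.977, -0.0, -0.0]
force: [-1.0, 0.8, 0.8]
opening: 0.0472
grip_force: 0.0
```

Request:
drive_tool([
  [0,0,0,0,-1],
  [0,0,0,0,-1],
  [0,0,0,0,-1],
  [0,0,0,0,-1],
  [0,0,0,0,-1],
])

```text
time: 12.5
ee_pos: [0.486, 0.3102, 0.1122]
orientation: [0.213, 0.977, 0.0, 0.0]
force: [0.4, 0.7, -1.8]
opening: 0.0151
grip_force: 62.3
```

Request:
drive_tool([
  [0,0,0,0,-1],
  [0,0,0,0,-1],
  [0,0,0,0,-1],
  [0,0,-0.2,0,-1],
  [0,0,-0.4,0,-1],
])

```text
time: 13.0
ee_pos: [0.4852, 0.3096, 0.1292]
orientation: [0.213, 0.977, -0.001, -0.001]
force: [-0.4, -0.8, -2.1]
opening: 0.0151
grip_force: 62.1
```

Request:
drive_tool([
  [0,0,-0.6,0,-1],
  [0,0,-0.9,0,-1],
  [0,0,-0.9,0,-1],
  [0,0,-0.9,0,-1],
  [0,0,-0.7,0,-1],
])

```text
time: 13.5
ee_pos: [0.486, 0.3099, 0.252]
orientation: [0.213, 0.977, 0.001, 0.001]
force: [0.4, 0.4, -2.3]
opening: 0.0154
grip_force: 62.2
```

Request:
drive_tool([
  [-0.2,-0.4,0,0,-1],
  [-0.46,-0.94,0,0,-1],
  [-0.46,-0.94,0,0,-1],
  [-0.46,-0.94,0,0,-1],
  [-0.46,-0.94,0,0,-1],
])

```text
time: 14.0
ee_pos: [0.4888, 0.1686, 0.2489]
orientation: [0.213, 0.977, -0.001, -0.0]
force: [-0.4, -0.5, -2.2]
opening: 0.0149
grip_force: 62.1
```

Request:
drive_tool([
  [-0.46,-0.94,0,0,-1],
  [-0.46,-0.94,0,0,-1],
  [-0.46,-0.94,0,0,-1],
  [-0.46,-0.94,0,0,-1],
  [-0.46,-0.94,0,0,-1],
])

```text
time: 14.5
ee_pos: [0.4926, 0.0119, 0.2489]
orientation: [0.213, 0.977, -0.0, -0.0]
force: [-0.3, -0.1, -2.3]
opening: 0.0151
grip_force: 62.1
```

Request:
drive_tool([
  [-0.46,-0.94,0,0,-1],
  [-0.46,-0.94,0,0,-1],
  [-0.46,-0.94,0,0,-1],
  [-0.46,-0.94,0,0,-1],
  [-0.46,-0.94,0,0,-1],
])

```text
time: 15.0
ee_pos: [0.4965, -0.1448, 0.2489]
orientation: [0.213, 0.977, -0.0, -0.001]
force: [0.0, -0.2, -1.8]
opening: 0.015
grip_force: 62.1
```

Request:
drive_tool([
  [-0.46,-0.94,0,0,-1],
  [-0.46,-0.94,0,0,-1],
  [-0.46,-0.94,0,0,-1],
  [-0.46,-0.94,0,0,-1],
  [-0.2,-0.4,0,0,-1],
])

```text
time: 15.5
ee_pos: [0.4997, -0.2856, 0.2489]
orientation: [0.215, 0.977, -0.001, -0.001]
force: [0.6, -0.9, -1.7]
opening: 0.0149
grip_force: 62.3
```

Request:
drive_tool([
  [0,0,0,0.15,-1],
  [0,0,0,0.18,-1],
  [0,0,0,0.18,-1],
  [0,0,0,0.18,-1],
  [0,0,0,0.18,-1],
])

```text
time: 16.0
ee_pos: [0.5008, -0.2814, 0.2489]
orientation: [0.53, 0.848, 0.0, -0.001]
force: [-0.9, 0.8, -2.0]
opening: 0.0149
grip_force: 62.2
```

Request:
drive_tool([
  [0,0,0,0.18,-1],
  [0,0,0,0.18,-1],
  [0,0,0,0.18,-1],
  [0,0,0,0.18,-1],
  [0,0,0,0.18,-1],
])

```text
time: 16.5
ee_pos: [0.5009, -0.2813, 0.2489]
orientation: [0.791, 0.612, -0.0, -0.001]
force: [-0.0, 0.5, -2.3]
opening: 0.0149
grip_force: 62.2
```

Request:
drive_tool([
  [0,0,0,0.18,-1],
  [0,0,0,0.18,-1],
  [0,0,0,0.18,-1],
  [0,0,0,0.18,-1],
  [0,0,0,0.18,-1],
])

```text
time: 17.0
ee_pos: [0.501, -0.2813, 0.2489]
orientation: [0.954, 0.3, -0.0, -0.001]
force: [0.0, -0.5, -2.1]
opening: 0.0151
grip_force: 62.2
```

Run:
```python
from h import *
s=bot.read_state(); M=R.from_quat(s['orientation']).as_matrix(); c=cam('wrist')
print('yaw y',np.degrees(np.arctan2(M[1,1],M[0,1])),'spin to -67.2 (tool units):',(np.degrees(np.arctan2(M[1,1],M[0,1]))+67.2)/45)
p=s['ee_pos']; print(p, s['joint_positions'].round(2)); print('x',M[:,0].round(3),'y',M[:,1].round(3))
print('slot px',proj(c,[.506,-.3185,.085]),'head px',proj(c,p+[0,0,-.09]),'collar',proj(c,p+[0,0,-.05]))
print('d tool',M.T@(np.array([.506,-.3185,p[2]])-p)/.03)
```

```text
yaw y -55.04407105063422 spin to -67.2 (tool units): 0.27013175443035065
[ 0.50097162 -0.28125746  0.24894824] [-0.12  0.58  0.91  1.73 -0.51  1.09 -0.  ]
x [0.82  0.573 0.   ] y [ 0.573 -0.82  -0.001]
slot px [317.8745647  214.09167244] head px [285.75325419 224.21674338] collar [285.63587416 246.25658507]
d tool [-0.57389155  1.11348973 -0.00140619]
```

Request:
drive_tool([
  [0,0,0,0.15,-1],
  [0,0,0,0.12,-1],
  [-0.3,-0.4,0,0,-1],
  [0,0,0,0,-1],
  [0,0,0,0,-1],
])

```text
time: 17.5
ee_pos: [0.4885, -0.2739, 0.2492]
orientation: [0.98, 0.201, 0.0, -0.0]
force: [-0.1, -0.0, -2.6]
opening: 0.0152
grip_force: 62.3
```

Run:
```python
from h import *
c,im=wrist('w_slot'); s=bot.read_state(); M=R.from_quat(s['orientation']).as_matrix(); p=s['ee_pos']; print(p,np.degrees(np.arctan2(M[1,1],M[0,1])))
np.save('pics/w_slot_s.npy',dict(p=p,M=M),allow_pickle=True)
print('slot px',proj(c,[.506,-.3185,.085]),'head',proj(c,p+[0,0,-.09]))
x0,y0=225,145; a=im[y0:y0+150,x0:x0+200]
cv2.imwrite('pics/v7.png',cv2.convertScaleAbs(cv2.resize(a,(800,600),interpolation=cv2.INTER_CUBIC),alpha=1.8))
```

```text
[ 0.48880248 -0.27412288  0.24932466] -66.8253967097417
slot px [332.64072195 199.61317075] head [286.46617718 224.11286987]
```

View pics/v7.png

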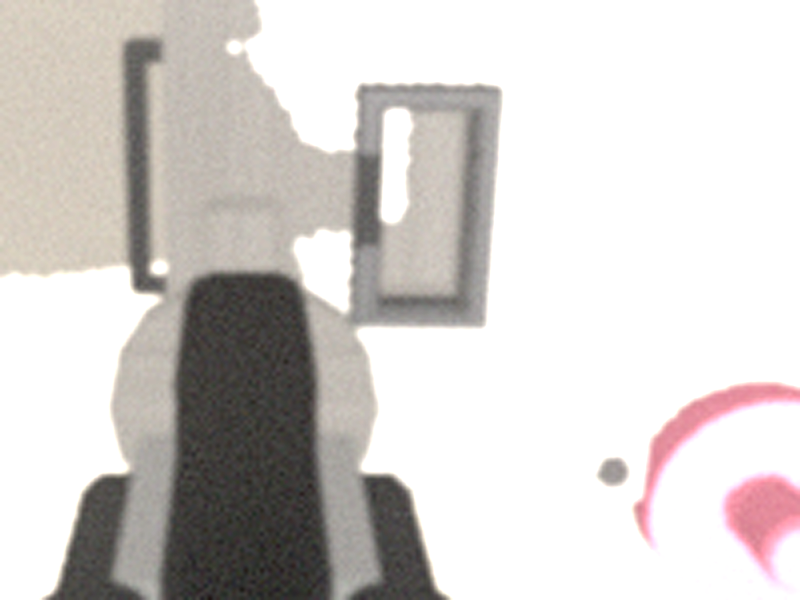

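The slot's mouth spans about (381,106) to (473,307), centre (427,207), and the boss centre is at (424,206). The key hangs straight in the jaws: the head end's lower edge is at row 205, columns 205 to 283, and the collar spans columns 112 to 377.

Run:
```python
from h import *
c,_=load('w_slot'); q=np.load('pics/w_slot_s.npy',allow_pickle=True).item(); p,M=q['p'],q['M']
f=lambda u,v,z:M.T@(ray(c,225+u/4-.4,145+v/4-.4,z)-p)*1000
print('slot mouth',f(427,207,.085).round(1))
C=[f(*a,.085) for a in((358,88),(500,88),(353,323),(484,325))];
for a in C: print(a.round(1))
print('boss',np.mean(C,0).round(1)); w=[ray(c,225+u/4-.4,145+v/4-.4,.085) for u,v in((500,88),(484,325),(484,325))]; d=w[0]-w[1];print('boss yaw',np.degrees(np.arctan2(d[1],d[0])))
print('slot world',ray(c,225+427/4,145+207/4,.085))
print('head end(x should be 22)',f(244,205,p[2]-.0965).round(1),'corners',f(205,205,p[2]-.0965).round(1),f(283,205,p[2]-.0965).round(1))
print('collar c',f(244.5,400,p[2]-.0445).round(1),f(112,400,p[2]-.0445).round(1),f(377,400,p[2]-.0445).round(1))
print('handle low edge (x=32)',f(188,272,p[2]-.0245).round(1),f(302,272,p[2]-.0245).round(1))
```

```text
slot mouth [  1.8  46.1 164.3]
[ 32.3  27.5 164.3]
[ 32.4  62.7 164.3]
[-30.1  28.1 164.3]
[-30.7  62.8 164.3]
boss [  1.   45.3 164.3]
boss yaw 23.275606899570956
slot world [ 0.50838812 -0.31631603  0.085     ]
head end(x should be 22) [21.1 -0.7 96.5] corners [21.1 -8.3 96.5] [21.1  7.  96.5]
collar c [ 3.6 -0.5 44.5] [  3.6 -21.5  44.5] [ 3.7 20.4 44.5]
handle low edge (x=32) [31.8 -8.1 24.5] [31.9  7.2 24.5]
```

Request:
drive_tool([
  [0.03,0.5,0,0,-1],
  [0.03,0.54,0,0,-1],
  [0,0.5,0,0,-1],
  [0,0,0.9,0,-1],
  [0,0,0.9,0,-1],
])

```text
time: 18.05
ee_pos: [0.5091, -0.3171, 0.1951]
orientation: [0.98, 0.201, 0.001, 0.001]
force: [0.1, 0.4, -2.3]
opening: 0.0148
grip_force: 62.1
```

Request:
drive_tool([
  [0,0,0.1,0,-1],
  [0,0,0,0,-1],
  [0,0,0,0,-1],
  [0,0,0,0,-1],
  [0,0,0,0,-1],
])

```text
time: 18.55
ee_pos: [0.5088, -0.3163, 0.1934]
orientation: [0.98, 0.201, 0.001, 0.0]
force: [-0.4, -0.6, -2.4]
opening: 0.0151
grip_force: 62.0
```

Run:
```python
from h import *
q=np.load('pics/w_slot_s.npy',allow_pickle=True).item(); s=bot.read_state()
print(s['ee_pos'],(q['M'].T@(s['ee_pos']-q['p'])*1000).round(1),s['force']); 
M=R.from_quat(s['orientation']).as_matrix();print(M.round(3),np.degrees(np.arctan2(M[1,0],M[0,0])))
```

```text
[ 0.50880984 -0.31630262  0.19338501] [ 1.8 46.7 55.9] [-0.36466127 -0.63781827 -2.39693171]
[[ 0.919  0.393  0.001]
 [ 0.393 -0.919 -0.001]
 [ 0.001  0.001 -1.   ]] 23.157821566020676
```

Request:
drive_tool([
  [0,0,0.2,0,-1],
  [0,0,0.2,0,-1],
  [0,0,0.1,0,-1],
  [0,0,0.1,0,-1],
  [0,0,0,0,-1],
])

```text
time: 19.05
ee_pos: [0.5082, -0.3159, 0.1738]
orientation: [0.98, 0.201, -0.0, -0.0]
force: [0.3, -0.3, -1.9]
opening: 0.0151
grip_force: 62.2
```

Request:
drive_tool([
  [0,0,0.2,0,-1],
  [0,0,0.2,0,-1],
  [0,0,0.2,0,-1],
  [0,0,0,0,-1],
  [0,0,0,0,-1],
])

```text
time: 19.55
ee_pos: [0.5083, -0.3161, 0.1562]
orientation: [0.98, 0.2, -0.0, -0.0]
force: [-0.4, 0.3, -2.7]
opening: 0.015
grip_force: 62.1
```

Request:
drive_tool([
  [0,0,0.2,0,-1],
  [0,0,0.2,0,-1],
  [0,0,0.14,0,-1],
  [0,0,0,0,-1],
  [0,0,0,0,-1],
])

```text
time: 20.05
ee_pos: [0.5084, -0.3161, 0.1401]
orientation: [0.98, 0.201, -0.0, -0.0]
force: [-0.4, 0.1, -2.2]
opening: 0.0151
grip_force: 62.1
```

Request:
drive_tool([
  [0,0,0,-0.1,-1],
  [0,0,0,-0.16,-1],
  [0,0,0,-0.16,-1],
  [0,0,0,-0.16,-1],
  [0,0,0,-0.16,-1],
])

```text
time: 20.55
ee_pos: [0.5085, -0.3163, 0.1405]
orientation: [0.88, 0.475, 0.0, 0.0]
force: [-0.2, 0.1, -1.6]
opening: 0.0148
grip_force: 62.2
```

Request:
drive_tool([
  [0,0,0,-0.16,-1],
  [0,0,0,-0.16,-1],
  [0,0,0,-0.16,-1],
  [0,0,0,-0.16,-1],
  [0,0,0,-0.16,-1],
])

```text
time: 21.05
ee_pos: [0.5084, -0.3164, 0.1405]
orientation: [0.69, 0.724, -0.0, 0.0]
force: [0.6, -0.0, -2.8]
opening: 0.0149
grip_force: 62.2
```

Request:
drive_tool([
  [0,0,0,-0.16,-1],
  [0,0,0,-0.16,-1],
  [0,0,0,-0.14,-1],
  [0,0,0,0,-1],
  [0,0,0,0,-1],
])

```text
time: 21.55
ee_pos: [0.5084, -0.3163, 0.1404]
orientation: [0.552, 0.834, 0.0, 0.0]
force: [-0.5, 0.5, -2.2]
opening: 0.0151
grip_force: 62.2
```

Request:
drive_tool([
  [0,0,0.05,0,-1],
  [0,0,0.04,0,-1],
  [0,0,0,0,-1],
  [0,0,0,0,-1],
  [0,0,0,0,-1],
])

```text
time: 22.05
ee_pos: [0.5085, -0.3161, 0.1375]
orientation: [0.551, 0.835, -0.0, -0.0]
force: [-0.4, 0.1, -1.7]
opening: 0.0149
grip_force: 62.2
```

Request:
drive_tool([
  [0,0,0.03,0,-1],
  [0,0,0.02,0,-1],
  [0,0,0,0,-1],
  [0,0,0,0,-1],
  [0,0,0,0,-1],
])

```text
time: 22.55
ee_pos: [0.5085, -0.3162, 0.1368]
orientation: [0.551, 0.835, 0.0, 0.0]
force: [-1.7, 2.1, 7.0]
opening: 0.0149
grip_force: 63.6
```

Request:
drive_tool([
  [0,0,0.03,0,-1],
  [0,0,0,0,-1],
  [0,0,0,0,-1],
  [0,0,0,0,-1],
  [0,0,0,0,-1],
])

```text
time: 23.05
ee_pos: [0.5085, -0.3162, 0.1367]
orientation: [0.551, 0.834, 0.0, 0.001]
force: [-4.4, 3.7, 15.8]
opening: 0.0152
grip_force: 64.9
```

Seated. Backing off the preload a little, then releasing and rising.

Request:
drive_tool([
  [0,0,-0.05,0,-1],
  [0,0,0,0,-1],
  [0,0,0,0,0],
  [0,0,0,0,0],
  [0,0,0,0,0],
])

```text
time: 23.55
ee_pos: [0.5085, -0.3162, 0.1365]
orientation: [0.551, 0.835, -0.0, 0.0]
force: [-0.3, 0.2, -0.1]
opening: 0.0428
grip_force: 0.0
```

Request:
drive_tool([
  [0,0,0,0,0.2],
  [0,0,0,0,0.2],
  [0,0,-0.3,0,0.2],
  [0,0,-0.8,0,0.2],
  [0,0,-0.9,0,0.2],
])

```text
time: 24.05
ee_pos: [0.508, -0.3159, 0.1973]
orientation: [0.551, 0.835, -0.0, -0.001]
force: [0.7, -0.1, -0.2]
opening: 0.0513
grip_force: 0.0
```

Request:
drive_tool([
  [0,0,-0.8,0,0.2],
  [0,0,-0.4,0,0.2],
  [0,0,0,0,0.2],
  [0,0,0,0,0.2],
  [0,0,0,0,0.2],
])

```text
time: 24.55
ee_pos: [0.508, -0.3156, 0.2313]
orientation: [0.551, 0.835, -0.0, -0.001]
force: [-0.2, 0.1, -0.3]
opening: 0.0513
grip_force: 0.0
```

Run:
```python
from h import *
c,im=wrist('w_end'); s=bot.read_state(); print(s['ee_pos'],s['opening'],s['force'])
g=cv2.cvtColor(im,6); K=np.array([.5083,-.3162])
# handle top corners predicted for yaw 113, tilt 0: expected black blob and its bounding box
y=np.radians(113.1); ex=np.array([np.cos(y),np.sin(y)]); ey=np.array([-ex[1],ex[0]])
P=np.array([proj(c,[*(K+a*ex*.032+b*ey*.008),z]) for a in(-1,1) for b in(-1,1) for z in(.112,.146)])
print('expected',P.min(0).round(),P.max(0).round())
x0,y0=(P.min(0)-25).astype(int); x1,y1=(P.max(0)+25).astype(int)
m=(g[y0:y1,x0:x1]<40).astype(np.uint8)
for k in cv2.findContours(m,0,1)[0]:
    if cv2.contourArea(k)>200: x,yy,w,h=cv2.boundingRect(k); print('blob',x+x0,yy+y0,x+x0+w,yy+y0+h)
```

```text
[ 0.50798817 -0.31566838  0.23136786] 0.0514037612014397 [ 0.33561812 -0.37178747 -0.14496628]
expected [273. 176.] [295. 263.]
blob 278 178 296 214
```

Run:
```python
from h import *
c,im=load('w_end'); g=cv2.cvtColor(im,6)
for v in(185,200,220,240,258): print(v,g[v,262:308:2])
```

```text
185 [55 54 50 54 54 66 82 78 34 35 36 31 36 37 32 36 34 58 86 68 51 48 52]
200 [111 106 106 103 100 104 100  74  39  33  41  36  44  37  36  36  39  54
  97 104 103 103 106]
220 [186 183 167 118 108 107 106  87  40  42  42  43  41  45  47  40  39  69
 100 127 156 171 170]
240 [214 212 212 211 213 214 213 170  57  44  46  48  45  48  49  47  46 128
 203 209 206 209 209]
258 [202 202 203 202 202 204 203 191 108  59  55  54  56  53  54  53  89 176
 203 199 200 202 200]
```

```bash
python3 -c "
from h import *
print(bot.finish_job())"
```

```text
the job is handed in; nothing more can be done
None
```

The job is handed in, though no verdict came back: the cap was set flat in its dish, and the T-key went down through the slot, was turned a quarter turn and left upright with its collar on the boss, released at about 24 s. My last wrist picture agrees with the key standing upright and crosswise.

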